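# Tip the calibration block out of the inspection stand and lay it on the carrier

## Task

The metal calibration block lies flush in the pocket of the inspection stand, with the camera barrel in the way above. Press down the end of the block that lies over the finger scoop so that it tips up and stays leaning in the pocket, then take it by the raised end and lay it flat, window side up, between the two end cheeks of the carrier, centred and square on the bed, ready for the microscope. Do not drop the block, and leave the other things on the bench where they are.

Things in the scene. Friction and masses are not known exactly. Their poses are not given: they have to be found in the camera images.
- block: The calibration block: plain aluminium bar 70 x 30 x 12 mm, 68 g or so, with a round dark window (18 mm) with a white cross in the middle of its top face. Origin at its centre (half-way up). x along its 70 mm length, y along its 30 mm width, z out of the window face. At the start it lies flat and flush in the stand's pocket, its axes along those of the stand; nothing holds it but the pocket.
- stand: The inspection stand, bolted down: grey housing, x = -75 to 115 mm, 120 mm wide (y), top at z = 45 mm. Origin on the bench under the pocket's centre; x points roughly away from the robot, z up. A 22 mm column stands at x = 100 mm, up to z = 235 mm. Finger scoop: x = -58 to -18 mm, 46 mm wide, floor at z = 33 mm; it overlaps the block's near end, which lies at x = -35 mm.
- pocket (a point): Centre of the mouth of the stand's pocket, level with the housing's top (z = 45 mm), over the stand's origin; axes as the stand's. The pocket is 12 mm deep, 32.4 mm wide (y), its far wall at x = 36 mm. The block's far end lies at x = 35 mm.
- pivot (a point): Middle of the edge where the pocket floor ends (stand x = -2 mm, z = 33 mm); axes as the stand's. From here to stand x = -39.5 mm a well, floor at z = 11.5 mm, lies open below the block's near end. Once tilted past some 25 degrees the block rocks over this edge and stays, near end in the well, far end raised, at 34 to 42 degrees to the level.
- press (a point): Where to press: on the block's top over the well (stand x = -27 mm, z = 45 mm), 8 mm from its near end; axes as the stand's. Pressing 15 to 19 mm down here with shut fingers tips the block; it takes under 3 N. Afterwards the far 15 mm or so of its two sides (30 mm apart) stand clear above the housing, to be gripped square to its leaning top face; lift it 25 mm, then up and back.
- lens (a point): Centre of the lens end (50 mm across) of the camera barrel above the pocket: stand x = 37 mm, z = 109 mm. The barrel, 56 mm thick and 110 mm long, leans back 30 degrees from the vertical, towards stand +x, aimed at the pocket's centre. Its part nearest the robot is at stand x = 15 mm, z = 121 mm, its lowest at x = 59 mm, z = 96 mm: come in under it leaning from the robot's side.
- carrier: The carrier, bolted down: dark foot plate 120 mm (x) x 80 mm (y) x 6 mm, on it a raised aluminium bed 24 mm wide (y), top at z = 25 mm, with an upright cheek at each end (x = -38 and 38 mm inner faces, so 76 mm apart; 7 mm thick and 7 mm higher than the bed, tops at z = 32 mm). Origin on the bench under the middle; x along the bed, z up. Open on both sides: the 30 mm wide block overhangs the bed by 3 mm on each side.
- bed (a point): Middle of the top of the carrier's bed, 25 mm above the bench; axes as the carrier's. The block lies right when its centre is 6 mm above this point, its length along x, either way round.
- dish: Bystander: small open clear dish, 56 mm across, 14 mm high; origin under its middle.
- reagent: Bystander: amber bottle 52 mm across, 100 mm high; origin under its middle.
- flask: Bystander: clear flat culture flask with red cap, 85 x 52 x 26 mm plus 35 mm neck and cap along x; origin under the middle of the flat part.
- pipette: Bystander: white and grey hand pipette lying down, about 220 mm long along x, 26 mm high; origin on the bench below its middle.
- beaker: Bystander: glass beaker 68 mm across, 75 mm high; origin under its middle.
Mind the look-alikes: they are no part of the job. What is shaped like the stand but orange is not meant.

How it is judged:
By the outcome, as a careful person would: the job done as asked, in the order asked, and still so for the second after the job is handed in, with the robot touching nothing.
It also fails if it takes over 51 s, if anything falls off the work surface, if the arm or the gripper's body presses on something with over 40 N, if the wrist force passes 120 N, or if a joint passes its speed limit or range.

## Robot

A 6-joint arm with a two-finger parallel gripper is mounted at the origin on the work surface. World frame = base frame: x ahead of the robot, y to its left, z up, the work surface at z = 0. Lengths are in mm, angles in degrees, forces in N, time in s.
With the tool pointing down it reaches from about 350 to 850 mm from the base axis. Payload 8.1 kg.
Tool frame: the origin (TCP) lies midway between the tips of the shut fingers; the grasp point (between the pads) lies 19 mm behind it (hold_point_z is the distance from the TCP to the grasp point, in mm); z points along the fingers, y is the direction in which the jaws open and shut (so a half turn about z gives the same grasp; the last joint's range is limited). The gripper opens to 85 mm and grips with 20 to 120 N. Pads are 22 mm wide; open, the fingers measure 114 mm over their backs; the gripper's body (76 mm by 85 mm) begins 54 mm behind the grasp point. The pads swing forward as they close: fully open they stand 13 mm farther back than shut.
Start: joints at [-70.783, 7.471, 85.268, -0, 87.261, -4.893], TCP at [245.114, -547.653, 231.292] pointing down, gripper open.
Joint ranges: [-169.43, 169.43], [-51.17, 129.36], [1.28, 143.12], [-76.62, 256.62], [0, 156.53], [-152.29, 152.29]. Speed limits (degrees/s): [136.94, 136.94, 159.86, 180, 180, 180].

## Interface

Orientations are given as [roll, pitch, yaw] about the fixed x, y, z axes, in that order (R = Rz(yaw) Ry(pitch) Rx(roll)).
In Python, from bench import sense, snapshot, camera_params, hand_in, hold_point_z gives the robot as it stands.
- The arm moves only by the tool servo_tool, never from a script. Its argument "motion" is a list of rows, each a list of 7 numbers: the finger opening in mm, from 0 to 85.4, then the shift along the tool's x, y, z in mm, then the turn, a rotation vector about the tool's x, y, z in rad. A call has 1 to 10 rows; each row shifts and turns the pose as measured when the row begins, along the tool's axes as they then stand; what a row does not reach is not made up. A row lasts 1/10 s, in which the tool goes at most 50 mm and 8.59 degrees, less where a joint would pass 70% of its speed; a pose out of reach is approached as far as the arm can. A call with a gripper value outside its range is refused whole. The fingers move at their own pace and stop on an object; "force" is the grip in N (left out, the last holds). Time passes only in rows, so rows that do not move let the fingers close. It gives the time, the measured TCP pose, the force and the opening at its end, in the units of the state.
- sense(): the state, without advancing time (a new reading comes with each control period).
- snapshot(name): name is "side" or "top" or "wrist"; returns the picture (420x560x3 uint8, blue, green, red); there is no depth.
- camera_params(name): a dict with "fx", "fy", "cx", "cy" (pixels), "R" (3x3) and "t" (3): a world point X has camera coordinates R X + t; the wrist camera has in their place "tool_from_camera" (4x4, takes a point from camera to tool coordinates, whose origin is the TCP and whose axes are the flange's). Camera axes: x right, y down, z forward; pixel columns grow to the right and rows downward; lengths in mm; the calibration is good to about 2 mm. The wrist camera is an equidistant fisheye: a pixel r from the principal point sees the ray r / f radians off the axis. A picture is of the moment at which its call begins: read the wrist's pose just before it. camera_params takes no time and is no camera call.
- hand_in(): hands the job in, once; it reports no verdict.
The state is a dict: "time": time; "joint_pos": joint angles; "qd": joint speeds; "joint_efforts": joint torques, N m; "tool_pos": TCP position; "tcp_rot": TCP orientation; "ft_force": force on the tool from outside, world axes, zero at the start; "wrist_torque": the same for the moment, N m; "finger_gap": finger opening in mm.
Only numpy, scipy, OpenCV 4.12 (cv2) and the standard library are available. Lean on these libraries where they do the work, as an engineer would, in place of code of your own. Each camera call takes 0.05 s, during which the arm holds its last target. There are 200 camera calls.

## Working session

There is one attempt and no reset: what is moved stays moved. The work goes in short steps, Python scripts to look and compute and a tool call to move; the robot and the scene stay as the last step left them, time stands still between calls to the robot, and variables do not carry over. Pictures are saved under pics/ and viewed, about 8 in all and at most 12, crops included, and the job is handed in when it is done.

Besides the shell and the picture viewer there is one more tool, called after "Emit:" as name([rows], argument=value, ...), one row to a line, values as JSON. servo_tool: Moves the arm, as the interface text tells. Its arguments: {"type":"object","properties":{"motion":{"type":"array"},"force":{"type":"number"}},"required":["motion"]}

```bash
ls; mkdir -p pics
python3 - <<'E'
from bench import *
import cv2
print(sense()); print(hold_point_z)
for n in("side","top","wrist"):
    cv2.imwrite(f"pics/{n}0.png",snapshot(n)); print(n,camera_params(n))
E
```

```text
pics
{'time': 0.0, 'joint_pos': array([-7.07858763e+01,  7.51825990e+00,  8.53305673e+01,  8.11746294e-04,
        8.72599708e+01, -4.89357263e+00]), 'qd': array([-0.04529772,  0.12499789, -0.0530924 , -0.00357418,  0.07541108,
       -0.06927921]), 'joint_efforts': array([ 2.60260102e-03, -5.69390166e+01, -5.00554526e+01,  1.80147481e-04,
        1.45498331e-02, -5.80909204e-05]), 'tool_pos': array([ 244.90927969, -547.13407718,  230.19921767]), 'tcp_rot': array([-1.79891668e+02, -1.00888087e-02,  2.41076472e+01]), 'ft_force': array([-0.01994101, -0.65616944, -0.07134866]), 'wrist_torque': array([-0.00328609,  0.03484082,  0.02525016]), 'finger_gap': 85.32386246926981}
18.700000000000003
side {'fx': 428.5761656230433, 'fy': 428.5761656230433, 'cx': 277.9164495904085, 'cy': 207.2575379837387, 'R': array([[ 0.94589298, -0.32399981,  0.01762373],
       [-0.17327405, -0.55028958, -0.81679709],
       [ 0.27434026,  0.7695489 , -0.57665581]]), 't': array([-390.47296511,  187.12367597, 1189.71312429])}
top {'fx': 453.6855577332548, 'fy': 453.6855577332548, 'cx': 281.2159917416101, 'cy': 202.96905602526164, 'R': array([[ 1.64283931e-02, -9.99861767e-01,  2.56028911e-03],
       [-9.88328584e-01, -1.66266460e-02, -1.51427096e-01],
       [ 1.51448733e-01, -4.27030450e-05, -9.88465113e-01]]), 't': array([   5.44557018,  428.91525065, 1133.63519732])}
wrist {'fx': 325.19226210127806, 'fy': 325.19226210127806, 'cx': 288.22272366192925, 'cy': 209.1529688932328, 'tool_from_camera': array([[ 1.09167280e-04, -9.50858612e-01, -3.09625399e-01,
         7.86285994e+01],
       [ 9.99999984e-01,  1.47119875e-04, -9.92261053e-05,
        -1.87817481e-01],
       [ 1.39902047e-04, -3.09625383e-01,  9.50858613e-01,
        -1.42760450e+02],
       [ 0.00000000e+00,  0.00000000e+00,  0.00000000e+00,
         1.00000000e+00]])}
```

View pics/top0.png

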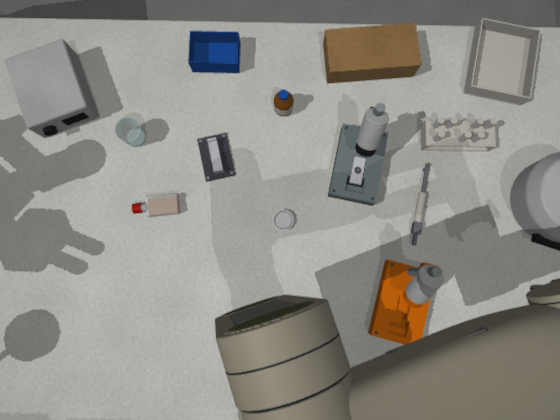

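View pics/side0.png

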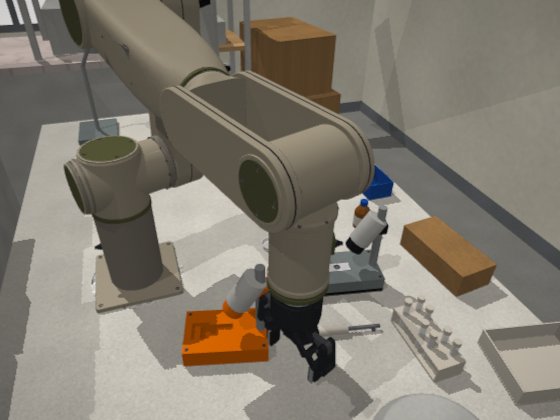

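The top view shows the grey stand at px (358,165) and the same shape in orange at (403,300). The grey one is meant, because it holds the block and its window at (357,171). The carrier is at (216,157). The side view agrees. Next is one enlarged crop to confirm, with the corner measurements.

```bash
cat > h.py <<'E'
import numpy as np, cv2
from bench import *
from scipy.spatial.transform import Rotation as Ro
def ray(n,px,pose=None):
    c=camera_params(n)
    x=(px[0]-c["cx"])/c["fx"]; y=(px[1]-c["cy"])/c["fy"]
    if n!="wrist":
        R=np.array(c["R"]);return -R.T@c["t"], R.T@np.array([x,y,1])
    r=np.hypot(x,y); d=np.array([np.sin(r)*x/r,np.sin(r)*y/r,np.cos(r)])
    T=np.array(c["tool_from_camera"]); Rt=Ro.from_euler("xyz",pose[1],degrees=True).as_matrix()
    return Rt@T[:3,3]+pose[0], Rt@T[:3,:3]@d
def onz(n,px,z,pose=None):
    o,d=ray(n,px,pose); return o+d*(z-o[2])/d[2]
def proj(n,X,pose=None):
    c=camera_params(n)
    if n!="wrist":
        p=np.array(c["R"])@X+c["t"]; return np.array([c["cx"]+c["fx"]*p[0]/p[2],c["cy"]+c["fy"]*p[1]/p[2]])
    T=np.array(c["tool_from_camera"]); Rt=Ro.from_euler("xyz",pose[1],degrees=True).as_matrix()
    p=T[:3,:3].T@(Rt.T@(np.array(X)-pose[0])-T[:3,3]); a=np.arctan2(np.hypot(p[0],p[1]),p[2]); u=p[:2]/np.hypot(p[0],p[1])
    return np.array([c["cx"],c["cy"]])+c["fx"]*a*u
E
python3 - <<'E'
import cv2,numpy as np
from h import *
im=cv2.imread("pics/top0.png")
a=cv2.resize(im[90:215,185:245],None,fx=4.6,fy=4.6,interpolation=cv2.INTER_CUBIC)
b=cv2.resize(im[90:215,315:400],None,fx=4.6,fy=4.6,interpolation=cv2.INTER_CUBIC)
v=np.hstack([a,b]);cv2.imwrite("pics/c1.png",v);print(v.shape,a.shape)
E
```

```text
(575, 667, 3) (575, 276, 3)
```

View pics/c1.png

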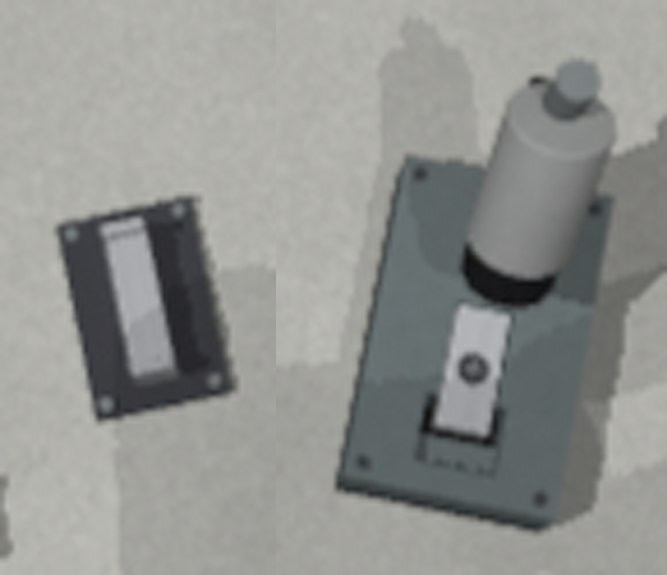

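The crop confirms the grey stand with the flush block (window at crop (474,369)) and the finger scoop at the near end. The carrier foot corners are (57,228), (193,197), (233,388) and (97,420).

Run:
```python
from h import *
P=lambda u,v,s:((u-(276 if s else 0))/4.6-.4+(315 if s else 185), v/4.6+90-.4)
S={k:onz("top",P(*k,1),45)for k in[(363,462),(540,498),(420,174),(597,209),(474,369),(482,307),(461,433),(338,486),(548,520),(407,157),(612,200)]}
for k,v in S.items():print(k,v.round(1))
C=[onz("top",P(*k,0),6)for k in[(57,228),(193,197),(233,388),(97,420)]]
C2=[onz("top",P(*k,0),6)for k in[(70,233),(179,210),(215,381),(106,404)]]
for c in(C,C2):
  c=np.array(c);print(c.round(1),c.mean(0).round(1),np.linalg.norm(c-np.roll(c,-1,0),axis=1).round(1))
  for i,j in((3,0),(2,1)):d=c[j]-c[i];print("yaw",np.degrees(np.arctan2(d[1],d[0])))
for a,b in(((363,462),(420,174)),((540,498),(597,209)),((461,433),(482,307)),((338,486),(407,157)),((548,520),(612,200)),((540,498),(363,462)),((597,209),(420,174))):
  d=S[b]-S[a];print(a,b,np.linalg.norm(d).round(1),np.degrees(np.arctan2(d[1],d[0])).round(2))
```

```text
(363, 462) [ 462.6 -120.5   45. ]
(540, 498) [ 443.9 -218.6   45. ]
(420, 174) [ 629.2 -153.    45. ]
(597, 209) [ 610.4 -253.1   45. ]
(474, 369) [ 516.5 -182.6   45. ]
(482, 307) [ 552.2 -187.5   45. ]
(461, 433) [ 479.9 -175.1   45. ]
(338, 486) [ 448.8 -106.6   45. ]
(548, 520) [ 431.7 -222.8   45. ]
(407, 157) [ 639.1 -145.7   45. ]
(612, 200) [ 615.8 -261.7   45. ]
[[602.4 241.7   6. ]
 [622.6 162.9   6. ]
 [508.8 135.9   6. ]
 [488.6 213.6   6. ]] [555.6 188.5   6. ] [ 81.3 117.   80.3 117.3]
yaw 13.868757894514284
yaw 13.364673063784117
[[599.6 234.    6. ]
 [614.6 170.8   6. ]
 [512.7 146.4   6. ]
 [498.1 208.8   6. ]] [556.2 190.    6. ] [ 64.9 104.7  64.1 104.5]
yaw 13.937178683217661
yaw 13.488837999250052
(363, 462) (420, 174) 169.8 -11.04
(540, 498) (597, 209) 170.0 -11.74
(461, 433) (482, 307) 73.4 -9.72
(338, 486) (407, 157) 194.3 -11.6
(548, 520) (612, 200) 188.2 -11.94
(540, 498) (363, 462) 99.8 79.25
(597, 209) (420, 174) 101.9 79.34
```

Stand and carrier poses agree with the given sizes: screw rectangle 170 x 100 mm, foot plate 117 x 81 mm against 120 x 80. Now a planner that prints the rows.

```bash
cat >> h.py <<'E'
from scipy.spatial.transform import Slerp
SO=np.array([516.8,-182.5,0]); SY=-11.2; CO=np.array([556.,189.3,0]); CY=13.7
def Rw(yaw,lean):
    L=np.radians(lean); s,c=np.sin(L),np.cos(L)
    return Ro.from_euler("z",yaw,degrees=True)*Ro.from_matrix(np.array([[-c,0,s],[0,1,0],[-s,0,-c]]))
def st(x,y,z): return SO+Ro.from_euler("z",SY,degrees=True).apply([x,y,z])
def ca(x,y,z): return CO+Ro.from_euler("z",CY,degrees=True).apply([x,y,z])
def cur():
    s=sense(); return s["tool_pos"],Ro.from_euler("xyz",s["tcp_rot"],degrees=True)
def plan(wps,g,start=None):
    """wps: list of (pos,Rot,nrows)"""
    p,R=start or cur(); out=[]
    for q,Q,n in wps:
        w=(R.inv()*Q).as_rotvec(); dp=(np.array(q)-p)/n; dR=Ro.from_rotvec(w/n)
        for i in range(n):
            out.append([g]+[float(v) for v in R.inv().apply(dp).round(1)]+[float(v) for v in dR.as_rotvec().round(3)]); R=R*dR
        p=np.array(q)
    for i in range(0,len(out),10):print(str(out[i:i+10]).replace(" ",""))
def where():
    p,R=cur(); f=Ro.from_euler("z",SY,degrees=True).inv(); s=sense()
    print("t",s["time"],"stand",f.apply(p-SO).round(1),"car",Ro.from_euler("z",CY,degrees=True).inv().apply(p-CO).round(1),"z",f.apply(R.as_matrix()[:,2]).round(3),"y",f.apply(R.as_matrix()[:,1]).round(3),"F",s["ft_force"].round(1),"gap",round(s["finger_gap"],1))
E
python3 - <<'E'
from h import *
print("orange col",onz("top",(432,272),235),onz("top",(403,300),45))
p,R=cur(); H=Rw(SY,10); Rs=Slerp([0,1],Ro.concatenate([R,H]))
print(np.degrees((R.inv()*H).magnitude()))
plan([((270,-500,330),Rs(.2),4),(st(-100,0,320),Rs(.85),13),(st(-60,0,130),H,5)],0)
E
```

```text
orange col [ 258.27221773 -302.32136858  235.        ] [ 190.06586148 -291.45181174   45.        ]
144.83785996784283
[[0,10.5,-8.3,-24.9,-0.011,-0.004,-0.126],[0,11.4,-6.6,-25.0,-0.011,-0.004,-0.126],[0,12.0,-4.9,-25.1,-0.011,-0.004,-0.126],[0,12.4,-3.0,-25.2,-0.011,-0.004,-0.126],[0,27.6,-6.5,-0.1,-0.011,-0.004,-0.126],[0,28.2,-3.0,-0.3,-0.011,-0.004,-0.126],[0,28.3,0.6,-0.4,-0.011,-0.004,-0.126],[0,28.0,4.1,-0.5,-0.011,-0.004,-0.126],[0,27.3,7.6,-0.5,-0.011,-0.004,-0.126],[0,26.1,11.0,-0.5,-0.011,-0.004,-0.126]]
[[0,24.5,14.2,-0.5,-0.011,-0.004,-0.126],[0,22.5,17.2,-0.4,-0.011,-0.004,-0.126],[0,20.2,19.9,-0.2,-0.011,-0.004,-0.126],[0,17.6,22.2,-0.1,-0.011,-0.004,-0.126],[0,14.6,24.3,0.1,-0.011,-0.004,-0.126],[0,11.5,25.9,0.4,-0.011,-0.004,-0.126],[0,8.1,27.1,0.6,-0.011,-0.004,-0.126],[0,-1.4,1.8,38.8,-0.007,-0.002,-0.076],[0,-1.4,1.4,38.8,-0.007,-0.002,-0.076],[0,-1.4,1.1,38.8,-0.007,-0.002,-0.076]]
[[0,-1.4,0.7,38.8,-0.007,-0.002,-0.076],[0,-1.4,0.4,38.8,-0.007,-0.002,-0.076]]
```

Emit:
servo_tool([
  [0, 10.5, -8.3, -25, -0.011, -0.004, -0.126],
  [0, 11.4, -6.6, -25, -0.011, -0.004, -0.126],
  [0, 12, -4.9, -25, -0.011, -0.004, -0.126],
  [0, 12.4, -3, -25, -0.011, -0.004, -0.126],
  [0, 27.6, -6.5, 0, -0.011, -0.004, -0.126],
  [0, 28.2, -3, -0.3, -0.011, -0.004, -0.126],
  [0, 28.3, 0.6, -0.4, -0.011, -0.004, -0.126],
  [0, 28, 4.1, -0.5, -0.011, -0.004, -0.126],
  [0, 27.3, 7.6, -0.5, -0.011, -0.004, -0.126],
  [0, 26.1, 11, -0.5, -0.011, -0.004, -0.126],
])

```text
time: 1.15
tool_pos: [334.4, -336.1, 324.1]
tcp_rot: [176.6, 4.9, 98.7]
ft_force: [0.1, 0.0, 0.6]
finger_gap: -0.1
```

Run:
```python
from h import *
where(); p,R=cur(); H=Rw(SY,10); Rs=Slerp([0,1],Ro.concatenate([R,H])); print(p,np.degrees((R.inv()*H).magnitude()),sense()["joint_pos"].round(0))
plan([(st(-100,0,320),Rs(.8),9),(st(-60,0,130),H,5)],0)
```

```text
t 1.15 stand [-149.1 -186.1  324.1] car [-339.8 -458.   324.1] z [ 0.084 -0.061 -0.995] y [0.937 0.345 0.058] F [0.1 0.  0.6] gap -0.1
[ 334.36465804 -336.10095537  324.09032213] 69.8720770352775 [-52. -20. 101.   0.  93. -61.]
[[0,17.6,12.2,-0.3,-0.01,-0.004,-0.108],[0,16.1,14.0,-0.3,-0.01,-0.004,-0.108],[0,14.5,15.7,-0.2,-0.01,-0.004,-0.108],[0,12.8,17.2,-0.1,-0.01,-0.004,-0.108],[0,10.8,18.4,0.0,-0.01,-0.004,-0.108],[0,8.8,19.5,0.2,-0.01,-0.004,-0.108],[0,6.6,20.3,0.3,-0.01,-0.004,-0.108],[0,4.4,20.9,0.5,-0.01,-0.004,-0.108],[0,2.1,21.3,0.7,-0.01,-0.004,-0.108],[0,-1.5,1.2,38.8,-0.004,-0.002,-0.049]]
[[0,-1.4,0.9,38.8,-0.004,-0.002,-0.049],[0,-1.4,0.7,38.8,-0.004,-0.002,-0.049],[0,-1.4,0.5,38.8,-0.004,-0.002,-0.049],[0,-1.3,0.2,38.8,-0.004,-0.002,-0.049]]
```

Emit:
servo_tool([
  [0, 17.6, 12.2, -0.3, -0.01, -0.004, -0.108],
  [0, 16.1, 14, -0.3, -0.01, -0.004, -0.108],
  [0, 14.5, 15.7, -0.2, -0.01, -0.004, -0.108],
  [0, 12.8, 17.2, 0, -0.01, -0.004, -0.108],
  [0, 10.8, 18.4, 0, -0.01, -0.004, -0.108],
  [0, 8.8, 19.5, 0.2, -0.01, -0.004, -0.108],
  [0, 6.6, 20.3, 0.3, -0.01, -0.004, -0.108],
  [0, 4.4, 20.9, 0.5, -0.01, -0.004, -0.108],
  [0, 2.1, 21.3, 0.7, -0.01, -0.004, -0.108],
  [0, -1.5, 1.2, 38.8, -0.004, -0.002, -0.049],
])

```text
time: 2.15
tool_pos: [427.6, -152.3, 284.9]
tcp_rot: [179.2, 10.4, 160.5]
ft_force: [1.0, -0.9, 1.1]
finger_gap: -0.1
```

Emit:
servo_tool([
  [0, -1.4, 0.9, 38.8, -0.004, -0.002, -0.049],
  [0, -1.4, 0.7, 38.8, -0.004, -0.002, -0.049],
  [0, -1.4, 0.5, 38.8, -0.004, -0.002, -0.049],
  [0, -1.3, 0.2, 20, -0.004, -0.002, -0.049],
  [0, 0, 0, 0, 0, 0, 0],
  [0, 0, 0, 0, 0, 0, 0],
])

```text
time: 2.75
tool_pos: [455.8, -154.2, 141.9]
tcp_rot: [-179.7, 10.5, 172.5]
ft_force: [-0.5, -0.4, -0.1]
finger_gap: -0.2
```

Run:
```python
from h import *
where(); s=sense(); pose=(s["tool_pos"],s["tcp_rot"])
im=snapshot("wrist"); cv2.imwrite("pics/w1.png",im)
for q in[(0,0,45),(35,15,45),(35,-15,45),(-35,15,45),(-35,-15,45),(-60,40,45),(-60,-40,45)]:
    print(q,proj("wrist",st(*q),pose).round(0))
cv2.imwrite("pics/w1v.png",cv2.resize(im,None,fx=1.4,fy=1.4,interpolation=cv2.INTER_CUBIC))
plan([(st(-25,0,60),Rw(SY,10),6)],0)
```

```text
t 2.75 stand [-65.3  15.9 141.9] car [-178.7 -310.   141.9] z [ 0.182  0.006 -0.983] y [-0.064  0.998 -0.006] F [-0.5 -0.4 -0.1] gap -0.2
(0, 0, 45) [266. 258.]
(35, 15, 45) [281. 289.]
(35, -15, 45) [249. 287.]
(-35, 15, 45) [286. 224.]
(-35, -15, 45) [248. 222.]
(-60, 40, 45) [320. 198.]
(-60, -40, 45) [217. 192.]
[[0,-3.9,-3.0,14.7,0.001,0.002,0.011],[0,-4.0,-2.9,14.7,0.001,0.002,0.011],[0,-4.0,-2.9,14.7,0.001,0.002,0.011],[0,-4.1,-2.8,14.7,0.001,0.002,0.011],[0,-4.1,-2.8,14.6,0.001,0.002,0.011],[0,-4.2,-2.7,14.6,0.001,0.002,0.011]]
```

View pics/w1v.png

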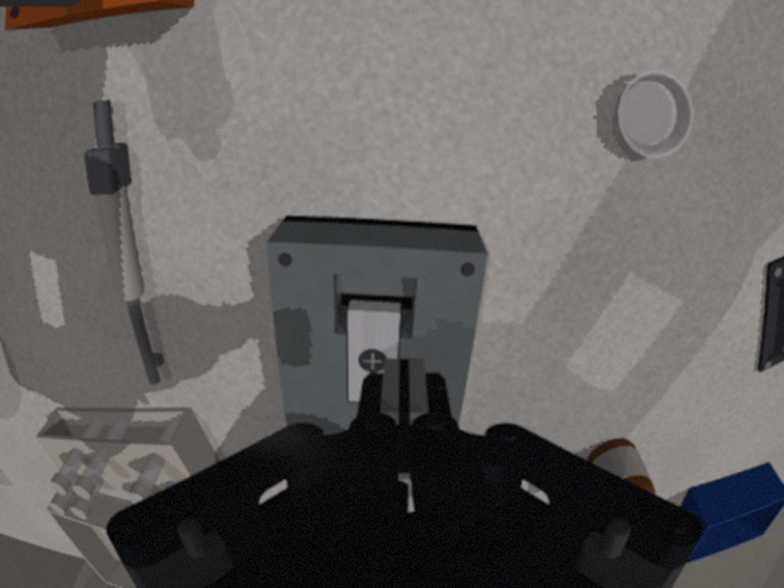

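The wrist view shows the window at (266,258), exactly where predicted, so the stand pose is right. The near end of the block lies over the scoop. Going to just above the press point.

Emit:
servo_tool([
  [0, -4, -3, 14.7, 0.001, 0.002, 0.011],
  [0, -4, -2.9, 14.7, 0.001, 0.002, 0.011],
  [0, -4, -2.9, 14.7, 0.001, 0.002, 0.011],
  [0, -4.1, -2.8, 14.7, 0.001, 0.002, 0.011],
  [0, -4.1, -2.8, 14.6, 0.001, 0.002, 0.011],
  [0, -4.2, -2.7, 12, 0.001, 0.002, 0.011],
  [0, 0, 0, 0, 0, 0, 0],
])

```text
time: 3.5
tool_pos: [502.1, -183.8, 77.0]
tcp_rot: [-179.7, 11.1, 168.1]
ft_force: [0.3, -0.4, -0.5]
finger_gap: -0.0
```

Run:
```python
from h import *
where()
plan([(st(-26,0,50),Rw(SY,10),3),(st(-26,0,36),Rw(SY,10),5)],0)
```

```text
t 3.5 stand [-14.1  -4.1  77. ] car [-140.7 -349.7   77. ] z [ 0.193 -0.008 -0.981] y [ 0.013  1.    -0.005] F [ 0.3 -0.4 -0.5] gap -0.0
[[0,5.6,1.4,8.0,-0.003,0.007,-0.004],[0,5.6,1.4,8.1,-0.003,0.007,-0.004],[0,5.5,1.4,8.1,-0.003,0.007,-0.004],[0,0.5,0.0,2.8,-0.0,0.0,-0.0],[0,0.5,0.0,2.8,-0.0,0.0,-0.0],[0,0.5,-0.0,2.8,-0.0,0.0,-0.0],[0,0.5,-0.0,2.8,-0.0,0.0,-0.0],[0,0.5,-0.0,2.8,-0.0,0.0,-0.0]]
```

Emit:
servo_tool([
  [0, 5.6, 1.4, 8, -0.003, 0.007, -0.004],
  [0, 5.6, 1.4, 8, -0.003, 0.007, -0.004],
  [0, 5.5, 1.4, 8, -0.003, 0.007, -0.004],
  [0, 0, 0, 0, 0, 0, 0],
  [0, 0, 0, 0, 0, 0, 0],
])

```text
time: 4.0
tool_pos: [491.9, -177.5, 52.6]
tcp_rot: [180.0, 10.1, 168.9]
ft_force: [-0.6, -0.0, -0.2]
finger_gap: 0.1
```

Run:
```python
from h import *
where()
plan([(st(-26,0,50),Rw(SY,10),2),(st(-26,0,36),Rw(SY,10),5)],0)
```

```text
t 4.0 stand [-25.4   0.1  52.6] car [-149.2 -341.2   52.6] z [ 0.176  0.001 -0.984] y [-0.001  1.     0.001] F [-0.6 -0.  -0.2] gap 0.1
[[0,0.5,-0.0,1.2,0.0,0.001,0.001],[0,0.5,-0.0,1.2,0.0,0.001,0.001],[0,0.5,-0.0,2.8,0.0,0.0,-0.0],[0,0.5,-0.0,2.8,0.0,0.0,-0.0],[0,0.5,-0.0,2.8,0.0,0.0,-0.0],[0,0.5,-0.0,2.8,0.0,0.0,-0.0],[0,0.5,0.0,2.8,0.0,0.0,-0.0]]
```

Good. Pressing down in small steps.

Emit:
servo_tool([
  [0, 0.5, 0, 2.5, 0, 0, 0],
  [0, 0.5, 0, 2.8, 0, 0, 0],
  [0, 0.5, 0, 2.8, 0, 0, 0],
  [0, 0.5, 0, 2.8, 0, 0, 0],
  [0, 0.5, 0, 2.8, 0, 0, 0],
  [0, 0, 0, 0, 0, 0, 0],
])

```text
time: 4.6
tool_pos: [492.2, -177.6, 38.1]
tcp_rot: [180.0, 10.2, 168.9]
ft_force: [-0.6, 0.1, 0.3]
finger_gap: 0.1
```

Emit:
servo_tool([
  [0, 0.4, 0, 2.5, 0, 0, 0],
  [0, 0.4, 0, 2.5, 0, 0, 0],
  [0, 0, 0, 0, 0, 0, 0],
])

```text
time: 4.9
tool_pos: [493.1, -178.0, 35.3]
tcp_rot: [180.0, 10.2, 168.9]
ft_force: [-7.3, 3.0, 7.6]
finger_gap: -0.0
```

Run:
```python
from h import *
where(); s=sense(); pose=(s["tool_pos"],s["tcp_rot"])
im=snapshot("wrist"); cv2.imwrite("pics/w2.png",im)
cv2.imwrite("pics/w2v.png",cv2.resize(im[120:330,150:430],None,fx=2.8,fy=2.8,interpolation=cv2.INTER_CUBIC))
```

```text
t 4.9 stand [-24.1  -0.2  35.3] car [-148.1 -342.    35.3] z [ 0.178  0.    -0.984] y [-0.002  1.     0.   ] F [-7.3  3.   7.6] gap -0.0
```

View pics/w2v.png

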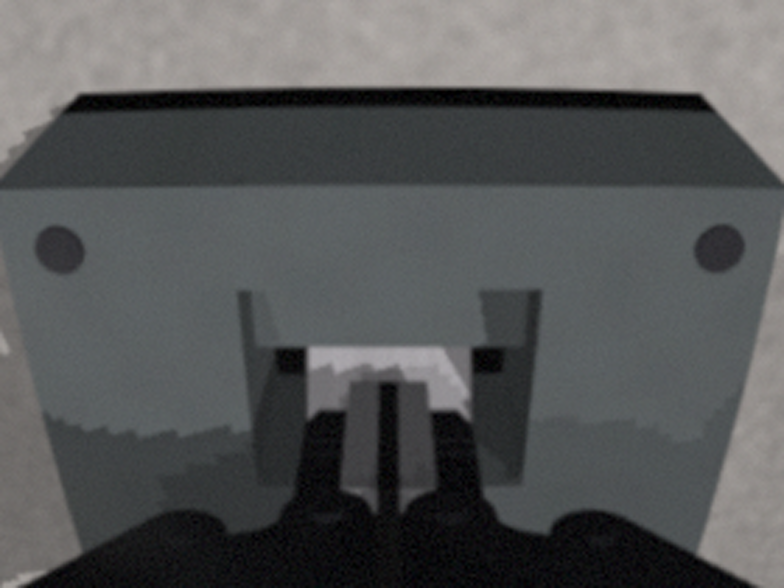

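The force direction (about 45° back and up) and the geometry suggest the block is tipped fully. The near end has gone down into the well. Retracting up and back along the block's normal, then opening and leaning to about 38°.

Run:
```python
from h import *
plan([(st(-34,0,45),Rw(SY,10),3),(st(-60,0,110),Rw(SY,36),6)],30)
```

```text
[[30,2.6,0.1,-3.8,0.0,0.001,0.001],[30,2.7,0.1,-3.8,0.0,0.001,0.001],[30,2.7,0.1,-3.8,0.0,0.001,0.001],[30,2.4,-0.0,-11.4,-0.0,-0.076,0.0],[30,1.5,-0.0,-11.6,-0.0,-0.076,0.0],[30,0.6,-0.0,-11.7,-0.0,-0.076,0.0],[30,-0.2,-0.0,-11.7,-0.0,-0.076,0.0],[30,-1.1,-0.0,-11.6,-0.0,-0.076,0.0],[30,-2.0,-0.0,-11.5,-0.0,-0.076,0.0]]
```

Emit:
servo_tool([
  [0, 2.6, 0, -3.8, 0, 0, 0],
  [0, 2.7, 0, -3.8, 0, 0, 0],
  [0, 2.7, 0, -3.8, 0, 0, 0],
  [0, 2.4, 0, -11.4, 0, -0.076, 0],
  [0, 1.5, 0, -11.6, 0, -0.076, 0],
  [0, 0.6, 0, -11.7, 0, -0.076, 0],
  [50, -0.2, 0, -11.7, 0, -0.076, 0],
  [50, -1.1, 0, -11.6, 0, -0.076, 0],
  [50, -2, 0, -11.5, 0, -0.076, 0],
  [50, 0, 0, 0, 0, 0, 0],
])

```text
time: 5.95
tool_pos: [473.4, -181.0, 123.7]
tcp_rot: [-179.8, 36.9, 169.2]
ft_force: [0.3, 0.2, -0.4]
finger_gap: 50.1
```

Run:
```python
from h import *
where(); s=sense(); pose=(s["tool_pos"],s["tcp_rot"])
im=snapshot("wrist"); cv2.imwrite("pics/w3.png",im)
for q in[(-2,16.2,45),(-2,-16.2,45),(18.2,15,64),(18.2,-15,64),(0,0,45)]:
    print(q,proj("wrist",st(*q),pose).round(0))
a=cv2.resize(im[100:380,170:400],None,fx=2,fy=2,interpolation=cv2.INTER_CUBIC)
t=snapshot("top")
t=cv2.resize(t[120:220,320:394],None,fx=4.5,fy=5.6,interpolation=cv2.INTER_CUBIC)
cv2.imwrite("pics/w3v.png",np.hstack([a,t]));print(a.shape,t.shape)
```

```text
t 5.95 stand [-42.9  -6.9 123.7] car [-167.9 -340.2  123.7] z [ 0.601  0.001 -0.799] y [-0.005  1.    -0.003] F [ 0.3  0.2 -0.4] gap 50.1
(-2, 16.2, 45) [320. 197.]
(-2, -16.2, 45) [276. 197.]
(18.2, 15, 64) [317. 233.]
(18.2, -15, 64) [278. 233.]
(0, 0, 45) [298. 198.]
(560, 460, 3) (560, 333, 3)
```

View pics/w3v.png

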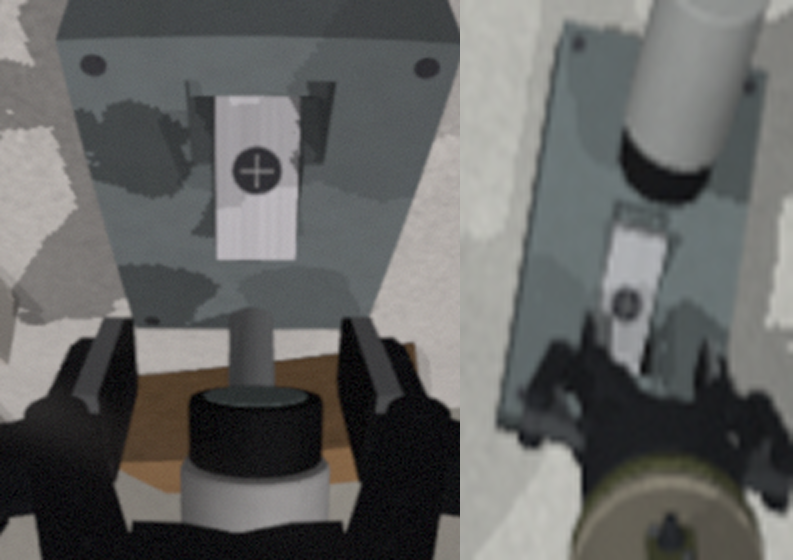

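The block leans as described, with the far top edge at px (278–318, 229.5) and the window at (298.5,185.5). Solving for its tilt.

Run:
```python
from h import *
from scipy.optimize import least_squares
s=sense(); pose=(s["tool_pos"],s["tcp_rot"]); where()
obs=[(298.3,229.5),(298.5,185.5)]
def pts(x):
    f=np.radians(x[0]); a=np.array([np.cos(f),0,np.sin(f)]); n=np.array([-np.sin(f),0,np.cos(f)])
    B=np.array([-2,0,33])+x[1]*a   # far bottom edge
    return B+12*n,B+12*n-35*a,B,a,n
f=lambda x:np.ravel([proj("wrist",st(*(p+[0,x[2],0])),pose)-o for p,o in zip(pts(x)[:2],obs)])
r=least_squares(f,[38,35,0]); print(r.x.round(2),r.fun.round(2))
T,W,B,a,n=pts(r.x); print("top",T,"bot",B,"near bottom z",(B-70*a))
g=B-2*a+0.5*n; print("TCP goal",g)
L=r.x[0]; pre=g+40*n+[-0,0,0]
plan([(st(*pre),Rw(SY,L),5)],50)
```

```text
t 6.05 stand [-45.1  -5.5 119.6] car [-169.4 -338.   119.6] z [ 0.594  0.003 -0.804] y [-0.006  1.    -0.   ] F [-0.4  0.3 -0.1] gap 49.8
[31.96 26.57  1.91] [-0.32  0.02  0.3  -0.02]
top [14.18519156  0.         57.24454749] bot [20.53797748  0.         47.06407053] near bottom z [-38.8481381    0.          10.00615267]
TCP goal [18.57653191  0.         46.42945942]
[[50,-2.2,1.1,11.4,0.001,0.016,0.001],[50,-2.4,1.1,11.3,0.001,0.016,0.001],[50,-2.5,1.1,11.3,0.001,0.016,0.001],[50,-2.7,1.1,11.3,0.001,0.016,0.001],[50,-2.9,1.1,11.2,0.001,0.016,0.001]]
```

The state has shifted since the picture, so I'll redo the solve with the pose at picture time.

```bash
cat > solve.py <<'E'
from h import *
from scipy.optimize import least_squares
def pts(x):
    f=np.radians(x[0]); a=np.array([np.cos(f),0,np.sin(f)]); n=np.array([-np.sin(f),0,np.cos(f)])
    B=np.array([-2,0,33])+x[1]*a
    return B+12*n,B+12*n-35*a,B-70*a+12*n,B,a,n
def solve(obs,pose):
    f=lambda x:np.ravel([proj("wrist",st(*(p+[0,x[2],0])),pose)-o for p,o in zip(pts(x)[:len(obs)],obs)])
    r=least_squares(f,[38,35,0]); print(r.x.round(2),r.fun.round(2))
    B,a,n=pts(r.x)[3:]; print("bot",B.round(1),"near bottom",(B-70*a).round(1)); return r.x,B,a,n
E
python3 - <<'E'
from solve import *
pose=(np.array([473.4,-181.0,123.7]),np.array([-179.8,36.9,169.2]))
x,B,a,n=solve([(298.3,229.5),(298.5,185.5)],pose)
where()
plan([(st(-45,x[2],110),Rw(SY,38),3)],50)
E
```

```text
[33.59 32.39  0.33] [-0.31  0.02  0.29 -0.02]
bot [25.   0.  50.9] near bottom [-33.3   0.   12.2]
t 6.05 stand [-45.1  -5.5 119.6] car [-169.4 -338.   119.6] z [ 0.594  0.003 -0.804] y [-0.006  1.    -0.   ] F [-0.4  0.3 -0.1] gap 49.8
[[50,1.9,2.0,2.6,0.001,-0.009,0.002],[50,1.9,2.0,2.6,0.001,-0.009,0.002],[50,1.9,2.0,2.6,0.001,-0.009,0.002]]
```

Run:
```python
from h import *
plan([(st(-8,0,97),Rw(SY,38),5)],50)
```

```text
[[50,-3.3,1.1,8.1,0.001,-0.005,0.001],[50,-3.2,1.1,8.1,0.001,-0.005,0.001],[50,-3.2,1.1,8.1,0.001,-0.005,0.001],[50,-3.2,1.1,8.1,0.001,-0.005,0.001],[50,-3.1,1.1,8.1,0.001,-0.005,0.001]]
```

Emit:
servo_tool([
  [50, -3.3, 1.1, 8, 0, -0.005, 0],
  [50, -3.2, 1.1, 8, 0, -0.005, 0],
  [50, -3.2, 1.1, 8, 0, -0.005, 0],
  [50, -3.2, 1.1, 8, 0, -0.005, 0],
  [50, -3.1, 1.1, 4, 0, -0.005, 0],
  [50, 0, 0, 0, 0, 0, 0],
  [50, 0, 0, 0, 0, 0, 0],
  [50, 0, 0, 0, 0, 0, 0],
])

```text
time: 6.85
tool_pos: [499.1, -172.2, 83.4]
tcp_rot: [179.4, 36.1, 169.0]
ft_force: [0.4, 0.1, -1.5]
finger_gap: 50.0
```

Run:
```python
from solve import *
where(); s=sense(); pose=(s["tool_pos"],s["tcp_rot"]); print(pose)
im=snapshot("wrist"); where(); cv2.imwrite("pics/w4.png",im)
B=np.array([25,0,51]);f=np.radians(34);a=np.array([np.cos(f),0,np.sin(f)]);n=np.array([-np.sin(f),0,np.cos(f)])
for u in(0,35,70):print(proj("wrist",st(*(B+12*n-u*a)),pose).round(1))
v=cv2.resize(im[80:300,190:410],None,fx=2.7,fy=2.7,interpolation=cv2.INTER_CUBIC); cv2.imwrite("pics/w4v.png",v)
```

```text
t 6.85 stand [-19.3   6.7  83.4] car [-140.9 -337.8   83.4] z [ 0.589  0.013 -0.808] y [-0.01   1.     0.009] F [ 0.4  0.1 -1.5] gap 50.0
(array([ 499.12081024, -172.20785328,   83.40125927]), array([179.3782917 ,  36.07832212, 169.0341665 ]))
t 6.9 stand [-19.3   6.6  83.5] car [-140.9 -337.8   83.5] z [ 0.589  0.013 -0.808] y [-0.01   1.     0.009] F [-1.6  0.4 -0.2] gap 49.8
[277.2 265.1]
[276.7 213.7]
[276.2 155.3]
```

View pics/w4v.png

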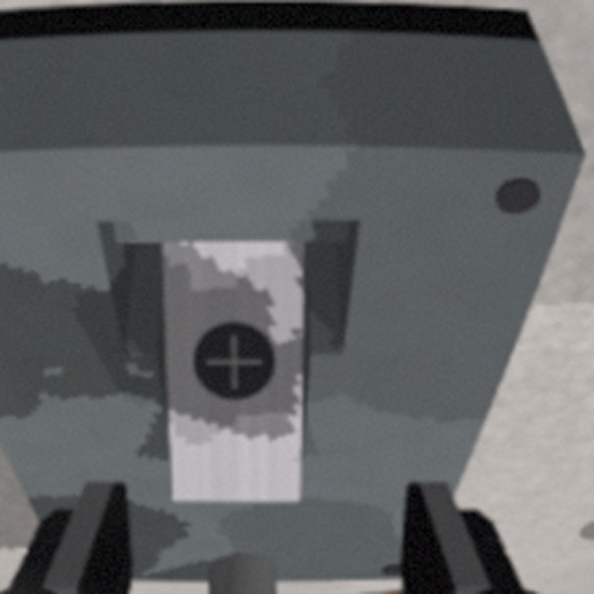

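The window at (276.7,213.7) and the far edge at (277.8,265.2) match the prediction for a 34° tilt with the far bottom edge at stand (25,51). The gripper centre is off by 6.7 mm in y, so I'll centre it first.

Run:
```python
from h import *
plan([(st(4,0,80),Rw(SY,38),4)],50)
```

```text
[[50,-4.2,-1.7,4.1,0.003,-0.008,0.001],[50,-4.2,-1.7,4.2,0.003,-0.008,0.001],[50,-4.1,-1.7,4.2,0.003,-0.008,0.001],[50,-4.1,-1.7,4.2,0.003,-0.008,0.001]]
```

Emit:
servo_tool([
  [50, -4.2, -1.7, 4.1, 0.003, -0.008, 0.001],
  [50, -4.2, -1.7, 4.2, 0.003, -0.008, 0.001],
  [50, -4.1, -1.7, 4.2, 0.003, -0.008, 0.001],
  [50, -4.1, -1.7, 4.2, 0.003, -0.008, 0.001],
  [50, 0, 0, 0, 0, 0, 0],
  [50, 0, 0, 0, 0, 0, 0],
])

```text
time: 7.5
tool_pos: [523.2, -185.4, 81.2]
tcp_rot: [-180.0, 38.2, 168.7]
ft_force: [-0.3, -0.4, 0.3]
finger_gap: 49.8
```

Run:
```python
from h import *
where()
plan([(st(23.5,0,54),Rw(SY,38),6)],50)
```

```text
t 7.5 stand [ 6.9 -1.6 81.2] car [-120.6 -356.3   81.2] z [ 0.619 -0.002 -0.786] y [ 0.002  1.    -0.   ] F [-0.3 -0.4  0.3] gap 49.8
[[50,0.6,0.3,5.3,-0.0,0.001,-0.0],[50,0.6,0.3,5.3,-0.0,0.001,-0.0],[50,0.6,0.3,5.3,-0.0,0.001,-0.0],[50,0.6,0.3,5.3,-0.0,0.001,-0.0],[50,0.6,0.3,5.3,-0.0,0.001,-0.0],[50,0.6,0.3,5.3,-0.0,0.001,-0.0]]
```

Emit:
servo_tool([
  [50, 0.6, 0.3, 5, 0, 0, 0],
  [50, 0.6, 0.3, 5, 0, 0, 0],
  [50, 0.6, 0.3, 5, 0, 0, 0],
  [50, 0.6, 0.3, 5, 0, 0, 0],
  [50, 0.6, 0.3, 4, 0, 0, 0],
  [50, 0.3, 0.1, 2, 0, 0, 0],
  [50, 0, 0, 0, 0, 0, 0],
  [50, 0, 0, 0, 0, 0, 0],
])

```text
time: 8.3
tool_pos: [537.5, -186.1, 55.8]
tcp_rot: [180.0, 38.1, 168.7]
ft_force: [-0.4, -0.1, 0.9]
finger_gap: 50.4
```

Run:
```python
from h import *
where()
plan([(st(23.5,0,53.3),Rw(SY,38),2)],50)
```

```text
t 8.3 stand [21.   0.5 55.8] car [-106.9 -360.4   55.8] z [ 0.617 -0.001 -0.787] y [0.002 1.    0.   ] F [-0.4 -0.1  0.9] gap 50.4
[[50,-0.2,-0.2,1.8,-0.0,0.001,-0.001],[50,-0.2,-0.2,1.8,-0.0,0.001,-0.001]]
```

Emit:
servo_tool([
  [50, -0.2, -0.2, 2.4, 0, 0, 0],
  [50, -0.2, -0.2, 2.4, 0, 0, 0],
  [50, 0, 0, 0, 0, 0, 0],
  [28, 0, 0, 0, 0, 0, 0],
  [28, 0, 0, 0, 0, 0, 0],
  [28, 0, 0, 0, 0, 0, 0],
  [28, 0, 0, 0, 0, 0, 0],
  [28, 0, 0, 0, 0, 0, 0],
], force=40)

```text
time: 9.1
tool_pos: [541.1, -187.6, 52.8]
tcp_rot: [-180.0, 38.2, 168.7]
ft_force: [-0.4, -0.3, -1.1]
finger_gap: 29.1
```

Run:
```python
from h import *
where()
```

```text
t 9.1 stand [24.8 -0.3 52.8] car [-103.7 -362.6   52.8] z [ 0.618 -0.001 -0.786] y [ 0.002  1.    -0.   ] F [-0.4 -0.3 -1.1] gap 29.1
```

Emit:
servo_tool([
  [20, 0, 0, 0, 0, 0, 0],
  [20, 0, 0, 0, 0, 0, 0],
  [20, 0, 0, 0, 0, 0, 0],
], force=60)

```text
time: 9.4
tool_pos: [541.1, -187.6, 52.9]
tcp_rot: [-180.0, 38.2, 168.7]
ft_force: [-0.8, 0.3, 1.3]
finger_gap: 27.8
```

Run:
```python
from h import *
where(); p,R=cur()
plan([(p+[0,0,30],R,6)],20)
```

```text
t 9.4 stand [24.8 -0.2 52.9] car [-103.7 -362.6   52.9] z [ 0.618 -0.001 -0.786] y [ 0.002  1.    -0.   ] F [-0.8  0.3  1.3] gap 27.8
[[20,-3.1,-0.0,-3.9,0.0,0.0,0.0],[20,-3.1,-0.0,-3.9,0.0,0.0,0.0],[20,-3.1,-0.0,-3.9,0.0,0.0,0.0],[20,-3.1,-0.0,-3.9,0.0,0.0,0.0],[20,-3.1,-0.0,-3.9,0.0,0.0,0.0],[20,-3.1,-0.0,-3.9,0.0,0.0,0.0]]
```

Emit:
servo_tool([
  [20, 0, 0, 0, 0, 0, 0],
  [20, -1.5, 0, -2, 0, 0, 0],
  [20, -3.1, 0, -3.9, 0, 0, 0],
  [20, 0, 0, 0, 0, 0, 0],
])

```text
time: 9.8
tool_pos: [540.9, -187.5, 60.7]
tcp_rot: [-180.0, 38.2, 168.7]
ft_force: [0.8, -0.1, 0.2]
finger_gap: 27.9
```

Run:
```python
from solve import *
where(); s=sense(); pose=(s["tool_pos"],s["tcp_rot"])
im=snapshot("wrist"); cv2.imwrite("pics/w5.png",im)
B=np.array([25,0,51]);f=np.radians(34);a=np.array([np.cos(f),0,np.sin(f)]);n=np.array([-np.sin(f),0,np.cos(f)])
for u in(0,35,70):print(proj("wrist",st(*(B+12*n-u*a)),pose).round(1), proj("wrist",st(*(B+12*n-u*a+[0,0,6])),pose).round(1))
v=cv2.resize(im[80:340,180:420],None,fx=2.3,fy=2.3,interpolation=cv2.INTER_CUBIC); cv2.imwrite("pics/w5v.png",v)
```

```text
t 9.8 stand [24.6 -0.2 60.7] car [-103.9 -362.5   60.7] z [ 0.618 -0.001 -0.786] y [ 0.002  1.    -0.   ] F [ 0.8 -0.1  0.2] gap 27.9
[289.2 267.8] [289.2 279.3]
[289.2 199.9] [289.2 211.3]
[289.1 119.6] [289.1 129.4]
```

View pics/w5v.png

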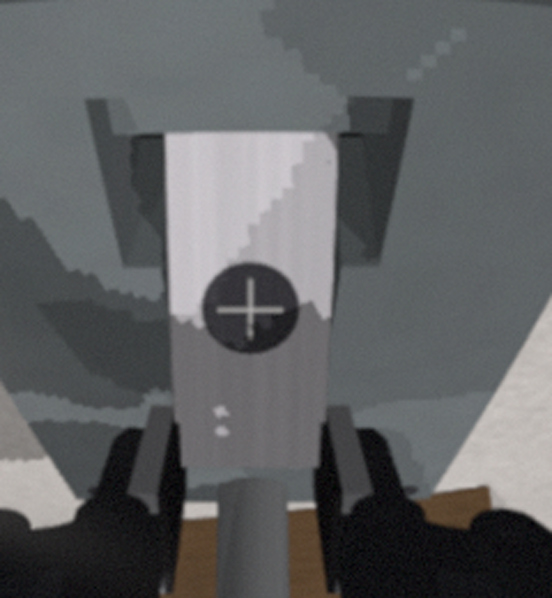

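The block follows the lift, with the window and far edge about 7.5 mm up, as the tool is. Continuing: straight up, then up and back.

Run:
```python
from h import *
p,R=cur()
plan([(p+[0,0,22],R,4),(st(-60,0,160),R,6)],20)
```

```text
[[20,-3.4,0.0,-4.3,0.0,0.0,0.0],[20,-3.4,0.0,-4.3,0.0,0.0,0.0],[20,-3.4,0.0,-4.3,0.0,0.0,0.0],[20,-3.4,0.0,-4.3,0.0,0.0,0.0],[20,3.1,-0.0,-18.9,0.0,0.0,0.0],[20,3.1,-0.0,-18.9,0.0,0.0,0.0],[20,3.1,-0.0,-18.9,0.0,0.0,0.0],[20,3.1,-0.0,-18.9,0.0,0.0,0.0],[20,3.1,-0.0,-18.9,0.0,0.0,0.0],[20,3.1,-0.0,-18.9,0.0,0.0,0.0]]
```

Emit:
servo_tool([
  [20, -3.4, 0, -4.3, 0, 0, 0],
  [20, -3.4, 0, -4.3, 0, 0, 0],
  [20, -3.4, 0, -4.3, 0, 0, 0],
  [20, -3.4, 0, -4.3, 0, 0, 0],
  [20, 0, 0, -8, 0, 0, 0],
  [20, 2, 0, -14, 0, 0, 0],
  [20, 3, 0, -18, 0, 0, 0],
  [20, 3, 0, -18, 0, 0, 0],
  [20, 3, 0, -18, 0, 0, 0],
  [20, 3, 0, -18, 0, 0, 0],
])

```text
time: 10.85
tool_pos: [471.4, -173.3, 152.5]
tcp_rot: [-180.0, 38.0, 168.7]
ft_force: [0.8, -1.1, -1.7]
finger_gap: 27.6
```

Run:
```python
from h import *
where(); p,R=cur(); G=Rw(CY,4); S=Slerp([0,1],Ro.concatenate([R,G])); print(p,np.degrees((R.inv()*G).magnitude()))
plan([(np.array([500,-40,190]),S(.45),9),(ca(36,0,150),G,13)],20)
```

```text
t 10.85 stand [-46.3   0.2 152.5] car [-168.1 -332.3  152.5] z [ 0.615 -0.001 -0.788] y [ 0.002  1.    -0.   ] F [ 0.8 -1.1 -1.7] gap 27.6
[ 471.40699045 -173.32920604  152.52038547] 41.94555163149647
[[20,-2.7,15.1,-3.2,-0.008,0.029,-0.021],[20,-3.0,15.1,-3.1,-0.008,0.029,-0.021],[20,-3.2,15.1,-3.1,-0.008,0.029,-0.021],[20,-3.4,15.0,-3.1,-0.008,0.029,-0.021],[20,-3.6,15.0,-3.0,-0.008,0.029,-0.021],[20,-3.8,14.9,-3.0,-0.008,0.029,-0.021],[20,-4.1,14.9,-3.0,-0.008,0.029,-0.021],[20,-4.3,14.8,-3.0,-0.008,0.029,-0.021],[20,-4.5,14.7,-3.0,-0.008,0.029,-0.021],[20,-5.5,18.4,5.0,-0.007,0.025,-0.017]]
[[20,-5.9,18.3,5.0,-0.007,0.025,-0.017],[20,-6.4,18.1,4.9,-0.007,0.025,-0.017],[20,-6.8,18.0,4.9,-0.007,0.025,-0.017],[20,-7.2,17.8,4.8,-0.007,0.025,-0.017],[20,-7.7,17.7,4.8,-0.007,0.025,-0.017],[20,-8.1,17.5,4.7,-0.007,0.025,-0.017],[20,-8.5,17.3,4.6,-0.007,0.025,-0.017],[20,-8.9,17.1,4.5,-0.007,0.025,-0.017],[20,-9.3,16.9,4.4,-0.007,0.025,-0.017],[20,-9.7,16.7,4.3,-0.007,0.025,-0.017]]
[[20,-10.1,16.5,4.1,-0.007,0.025,-0.017],[20,-10.5,16.3,4.0,-0.007,0.025,-0.017]]
```

Emit:
servo_tool([
  [20, -1.5, 8, -4, -0.004, 0.015, -0.01],
  [20, -3, 15, -4, -0.008, 0.029, -0.021],
  [20, -3.2, 15, -3.1, -0.008, 0.029, -0.021],
  [20, -3.4, 15, -3.1, -0.008, 0.029, -0.021],
  [20, -3.6, 15, -3, -0.008, 0.029, -0.021],
  [20, -3.8, 15, -3, -0.008, 0.029, -0.021],
  [20, -4.1, 15, -3, -0.008, 0.029, -0.021],
  [20, -4.3, 15, -3, -0.008, 0.029, -0.021],
  [20, -4.5, 15, -3, -0.008, 0.029, -0.021],
  [20, -5, 17, 0, -0.007, 0.025, -0.017],
])

```text
time: 11.85
tool_pos: [502.7, -29.0, 204.0]
tcp_rot: [-177.3, 22.2, -178.7]
ft_force: [0.5, 0.6, -0.4]
finger_gap: 28.0
```

Emit:
servo_tool([
  [20, -5.9, 18.3, 3, -0.007, 0.025, -0.017],
  [20, -6.4, 18, 5, -0.007, 0.025, -0.017],
  [20, -6.8, 18, 5, -0.007, 0.025, -0.017],
  [20, -7.2, 17.8, 4.8, -0.007, 0.025, -0.017],
  [20, -7.7, 17.7, 4.8, -0.007, 0.025, -0.017],
  [20, -8.1, 17.5, 4.7, -0.007, 0.025, -0.017],
  [20, -8.5, 17.3, 4.6, -0.007, 0.025, -0.017],
  [20, -8.9, 15, 4.5, -0.007, 0.025, -0.017],
  [20, -6, 10, 2, -0.007, 0.025, -0.017],
  [20, 0, 0, 0, 0, 0, 0],
])

```text
time: 12.85
tool_pos: [569.3, 132.6, 185.4]
tcp_rot: [-178.4, 8.9, -169.9]
ft_force: [0.6, 0.7, -0.7]
finger_gap: 28.0
```

Run:
```python
from h import *
where(); p,R=cur(); G=Rw(CY,4); print(p)
plan([(ca(36,0,100),G,7)],20)
```

```text
t 12.85 stand [ -9.7 319.3 185.4] car [ -0.5 -58.3 185.4] z [ 0.154  0.03  -0.988] y [-0.36   0.933 -0.028] F [ 0.6  0.7 -0.7] gap 28.0
[569.33588677 132.56550415 185.35052302]
[[20,-2.7,9.0,12.5,-0.005,0.012,-0.009],[20,-3.0,8.9,12.5,-0.005,0.012,-0.009],[20,-3.2,8.8,12.5,-0.005,0.012,-0.009],[20,-3.4,8.7,12.5,-0.005,0.012,-0.009],[20,-3.7,8.6,12.5,-0.005,0.012,-0.009],[20,-3.9,8.5,12.5,-0.005,0.012,-0.009],[20,-4.1,8.4,12.5,-0.005,0.012,-0.009]]
```

Emit:
servo_tool([
  [20, -2.7, 9, 12.5, -0.005, 0.012, -0.009],
  [20, -3, 9, 12.5, -0.005, 0.012, -0.009],
  [20, -3.2, 8.8, 12.5, -0.005, 0.012, -0.009],
  [20, -3.4, 8.7, 12.5, -0.005, 0.012, -0.009],
  [20, -3.7, 8.6, 12.5, -0.005, 0.012, -0.009],
  [20, -3.9, 8.5, 12.5, -0.005, 0.012, -0.009],
  [20, -4, 6, 8, -0.005, 0.012, -0.009],
  [20, 0, 0, 0, 0, 0, 0],
  [20, 0, 0, 0, 0, 0, 0],
])

```text
time: 13.75
tool_pos: [592.2, 192.0, 106.7]
tcp_rot: [-179.7, 4.3, -166.7]
ft_force: [-0.2, -0.1, -1.1]
finger_gap: 27.6
```

Run:
```python
from h import *
where(); s=sense(); pose=(s["tool_pos"],s["tcp_rot"]); p,R=cur()
im=snapshot("wrist"); cv2.imwrite("pics/w6.png",im); cv2.imwrite("pics/t6.png",snapshot("top")); cv2.imwrite("pics/s6.png",snapshot("side"))
# predicted block points: tool lean 4 <-> block level
Bl=R*Rw(0,4).inv()  # block->world
far=p-Bl.apply([0.87,0,1.65])
for q in[(0,0,12),(-35,0,12),(-70,0,12),(-70,15,12),(-70,-15,12)]: print("blk",proj("wrist",far+Bl.apply(q),pose).round(1))
for q in[(-45,12,32),(-45,-12,32),(-60,40,6),(-60,-40,6),(60,40,6),(60,-40,6)]: print(q,proj("wrist",ca(*q),pose).round(1))
print(Bl.as_euler("xyz",degrees=True))
v=cv2.resize(im[40:380,90:490],None,fx=1.7,fy=1.7,interpolation=cv2.INTER_CUBIC); cv2.imwrite("pics/w6v.png",v)
```

```text
t 13.75 stand [  1.3 382.  106.7] car [ 35.8  -6.  106.7] z [ 0.071  0.027 -0.997] y [-0.415  0.91  -0.005] F [-0.2 -0.1 -1.1] gap 27.6
blk [288.1 283.6]
blk [288.1 215.5]
blk [288.1 132.9]
blk [326.4 133.2]
blk [249.8 133.2]
(-45, 12, 32) [316.1  97.7]
(-45, -12, 32) [278.5  97.7]
(-60, 40, 6) [352.1  76.6]
(-60, -40, 6) [240.4  76.6]
(60, 40, 6) [345.2 228.6]
(60, -40, 6) [247.2 229.1]
[-0.29126472 -0.32262479 13.32633589]
```

View pics/w6v.png

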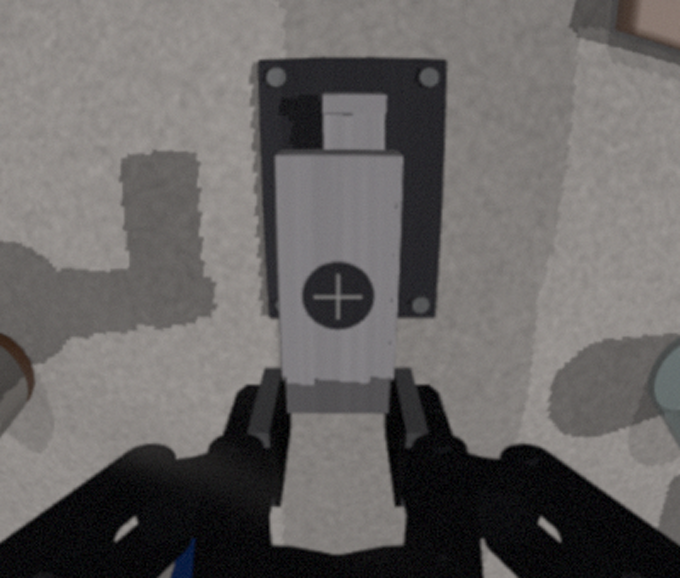

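The wrist view shows the block held level over the carrier. Window at (288.8,213.5), far edge v=282.4, near edge v=131. Near foot corners at (242.4,75.3) and (352.4,75.3), near cheek at (279.4–317,95.9). Block and carrier share the same offset of about (+1,−1.7) px from the model, so their relative model holds.

Run:
```python
from h import *
p,R=cur(); plan([(ca(36,0,60),Rw(CY,4),5)],20)
s=sense(); print(proj("wrist",ca(52.3,32.2,6),(s["tool_pos"],s["tcp_rot"])),proj("wrist",ca(-52.3,32.2,6),(s["tool_pos"],s["tcp_rot"])))
```

```text
[[20,0.8,1.2,9.4,-0.001,0.001,-0.001],[20,0.7,1.2,9.4,-0.001,0.001,-0.001],[20,0.7,1.2,9.4,-0.001,0.001,-0.001],[20,0.7,1.2,9.4,-0.001,0.001,-0.001],[20,0.7,1.2,9.4,-0.001,0.001,-0.001]]
[336.17609272 219.44456573] [341.10844346  86.0845863 ]
```

Emit:
servo_tool([
  [20, 0.8, 1.2, 9.4, -0.001, 0.001, -0.001],
  [20, 0.7, 1.2, 9.4, -0.001, 0.001, -0.001],
  [20, 0.7, 1.2, 9.4, -0.001, 0.001, -0.001],
  [20, 0.7, 1.2, 9.4, -0.001, 0.001, -0.001],
  [20, 0.7, 1.2, 6, -0.001, 0.001, -0.001],
  [20, 0, 0, 0, 0, 0, 0],
  [20, 0, 0, 0, 0, 0, 0],
])

```text
time: 14.6
tool_pos: [590.0, 197.4, 59.4]
tcp_rot: [-180.0, 4.1, -166.4]
ft_force: [-0.1, -0.0, -0.4]
finger_gap: 27.7
```

Run:
```python
from h import *
where(); p,R=cur(); print((R*Rw(0,4).inv()).as_euler("xyz",degrees=True))
plan([(ca(36,0,37),Rw(CY,4),4)],20)
```

```text
t 14.6 stand [ -2.  386.9  59.4] car [35.  -0.2 59.4] z [ 0.064  0.03  -0.997] y [-0.42   0.908 -0.   ] F [-0.1 -0.  -0.4] gap 27.7
[-5.85207460e-03 -5.53580844e-02  1.36112468e+01]
[[20,0.1,0.0,5.6,-0.0,0.0,-0.0],[20,0.1,0.0,5.6,-0.0,0.0,-0.0],[20,0.1,0.0,5.6,-0.0,0.0,-0.0],[20,0.1,0.0,5.6,-0.0,0.0,-0.0]]
```

Emit:
servo_tool([
  [20, 0.1, 0, 5.6, 0, 0, 0],
  [20, 0.1, 0, 5.6, 0, 0, 0],
  [20, 0.1, 0, 5.6, 0, 0, 0],
  [20, 0, 0, 3, 0, 0, 0],
  [20, 0, 0, 0, 0, 0, 0],
  [20, 0, 0, 0, 0, 0, 0],
])

```text
time: 15.2
tool_pos: [591.9, 197.8, 38.7]
tcp_rot: [-180.0, 4.1, -166.4]
ft_force: [-0.2, -0.8, -0.3]
finger_gap: 27.8
```

Run:
```python
from h import *
where(); s=sense(); pose=(s["tool_pos"],s["tcp_rot"]); p,R=cur()
im=snapshot("wrist"); cv2.imwrite("pics/w7.png",im)
Bl=R*Rw(0,4).inv(); far=p-Bl.apply([0.87,0,1.65])
for q in[(0,0,12),(-35,0,12),(-70,15,12),(-70,-15,12)]: print("blk",proj("wrist",far+Bl.apply(q),pose).round(1))
for q in[(-38,12,32),(-38,-12,32),(-45,12,32),(-45,-12,32),(-60,40,6),(-60,-40,6)]: print(q,proj("wrist",ca(*q),pose).round(1))
print("car frame x of blk centre", Ro.from_euler("z",CY,degrees=True).inv().apply(far+Bl.apply([-35,0,0])-CO))
v=cv2.resize(im[60:310,170:410],None,fx=2.4,fy=2.4,interpolation=cv2.INTER_CUBIC); cv2.imwrite("pics/w7v.png",v)
plan([(ca(36,0,27),Rw(CY,4),5)],20)
```

```text
t 15.2 stand [-2.000e-01  3.877e+02  3.870e+01] car [36.9 -0.2 38.7] z [ 0.066  0.03  -0.997] y [-0.42   0.908 -0.   ] F [-0.2 -0.8 -0.3] gap 27.8
blk [288.1 283.7]
blk [288.1 215.6]
blk [326.4 133.2]
blk [249.8 133.2]
(-38, 12, 32) [315.7 118.3]
(-38, -12, 32) [261.  118.4]
(-45, 12, 32) [315.9 102.6]
(-45, -12, 32) [260.7 102.7]
(-60, 40, 6) [365.9  73.1]
(-60, -40, 6) [210.6  73.4]
car frame x of blk centre [ 1.03490276 -0.17663757 36.9793693 ]
[[20,0.4,0.0,2.3,-0.0,0.0,-0.0],[20,0.3,0.0,2.3,-0.0,0.0,-0.0],[20,0.3,0.0,2.3,-0.0,0.0,-0.0],[20,0.3,0.0,2.3,-0.0,0.0,-0.0],[20,0.3,0.0,2.3,-0.0,0.0,-0.0]]
```

View pics/w7v.png

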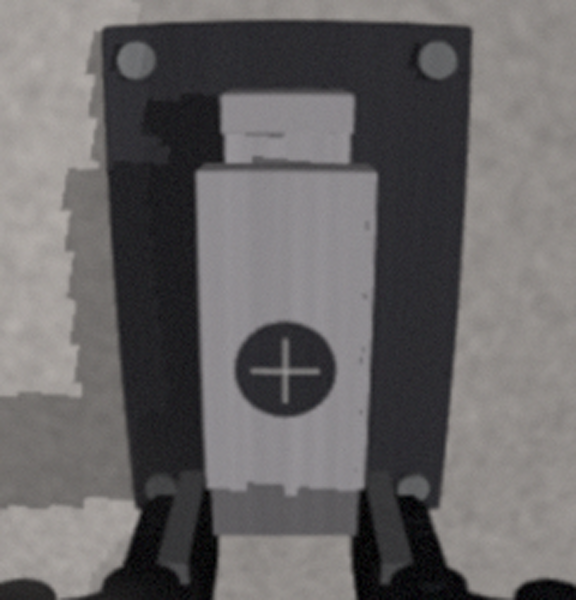

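Block centre u≈289.2 against cheek mid 290, so it goes 0.3 mm toward +y. Along the bed I aim at TCP x = 35.6. Lowering.

Emit:
servo_tool([
  [20, 0.4, 0.1, 2.3, 0, 0, 0],
  [20, 0.4, 0.1, 2.3, 0, 0, 0],
  [20, 0.4, 0.1, 2.3, 0, 0, 0],
  [20, 0.4, 0.1, 2, 0, 0, 0],
  [20, 0.3, 0, 1, 0, 0, 0],
  [20, 0, 0, 0, 0, 0, 0],
])

```text
time: 15.85
tool_pos: [590.9, 198.0, 28.5]
tcp_rot: [-180.0, 4.2, -166.4]
ft_force: [0.2, 0.0, -0.5]
finger_gap: 27.9
```

Run:
```python
from h import *
where(); plan([(ca(35.6,0.1,26.5),Rw(CY,4),2)],20)
```

```text
t 15.85 stand [ -1.2 387.7  28.5] car [36.   0.2 28.5] z [ 0.066  0.031 -0.997] y [-0.42   0.908 -0.   ] F [ 0.2  0.  -0.5] gap 27.9
[[20,0.3,-0.1,1.0,-0.0,0.002,-0.001],[20,0.3,-0.1,1.0,-0.0,0.002,-0.001]]
```

Emit:
servo_tool([
  [20, 0.3, 0, 1, 0, 0, 0],
  [20, 0.2, 0, 0.5, 0, 0, 0],
  [20, 0, 0, 0, 0, 0, 0],
  [20, 0, 0, 0, 0, 0, 0],
])

```text
time: 16.25
tool_pos: [590.8, 198.0, 27.2]
tcp_rot: [-180.0, 4.2, -166.4]
ft_force: [-0.3, -0.6, 0.4]
finger_gap: 27.7
```

Emit:
servo_tool([
  [20, 0, 0, 0.6, 0, 0, 0],
  [20, 0, 0, 0, 0, 0, 0],
])

```text
time: 16.45
tool_pos: [590.9, 198.0, 26.8]
tcp_rot: [-180.0, 4.2, -166.4]
ft_force: [-0.4, -0.5, 0.3]
finger_gap: 27.9
```

Run:
```python
from h import *
where()
```

```text
t 16.45 stand [ -1.2 387.7  26.8] car [36.   0.2 26.8] z [ 0.067  0.031 -0.997] y [-0.42   0.908 -0.   ] F [-0.4 -0.5  0.3] gap 27.9
```

Emit:
servo_tool([
  [20, 0.2, 0, 0.6, 0, 0, 0],
  [20, 0, 0, 0, 0, 0, 0],
])

```text
time: 16.65
tool_pos: [591.0, 198.0, 26.4]
tcp_rot: [-180.0, 4.3, -166.4]
ft_force: [-0.6, -0.3, 0.1]
finger_gap: 27.7
```

Emit:
servo_tool([
  [20, 0.2, 0, 0.6, 0, 0, 0],
  [20, 0, 0, 0, 0, 0, 0],
])

```text
time: 16.85
tool_pos: [591.0, 198.1, 26.0]
tcp_rot: [-180.0, 4.3, -166.4]
ft_force: [-0.2, -0.4, 1.2]
finger_gap: 27.4
```

Emit:
servo_tool([
  [20, 0.1, 0, 0.6, 0, 0, 0],
  [20, 0, 0, 0, 0, 0, 0],
])

```text
time: 17.05
tool_pos: [591.1, 198.1, 26.1]
tcp_rot: [-180.0, 4.3, -166.4]
ft_force: [-0.1, 0.5, 1.8]
finger_gap: 27.5
```

Emit:
servo_tool([
  [20, 0.2, 0, 0.8, 0, 0, 0],
  [20, 0, 0, 0, 0, 0, 0],
])

```text
time: 17.25
tool_pos: [591.2, 198.1, 26.1]
tcp_rot: [-180.0, 4.3, -166.4]
ft_force: [-0.5, -0.3, 1.6]
finger_gap: 27.8
```

Emit:
servo_tool([
  [20, 0.3, 0, 0.8, 0, 0, 0],
  [20, 0, 0, 0, 0, 0, 0],
])

```text
time: 17.45
tool_pos: [591.3, 198.1, 26.0]
tcp_rot: [-180.0, 4.4, -166.4]
ft_force: [-1.6, 0.2, 2.0]
finger_gap: 28.0
```

Run:
```python
from h import *
where(); s=sense(); im=snapshot("wrist"); cv2.imwrite("pics/w8.png",im); np.save("pose8.npy",np.r_[s["tool_pos"],s["tcp_rot"]])
v=cv2.resize(im[60:310,170:410],None,fx=2.4,fy=2.4,interpolation=cv2.INTER_CUBIC); cv2.imwrite("pics/w8v.png",v)
```

```text
t 17.45 stand [ -0.8 387.8  26. ] car [36.4  0.2 26. ] z [ 0.069  0.032 -0.997] y [-0.42   0.908 -0.   ] F [-1.6  0.2  2. ] gap 28.0
```

View pics/w8v.png

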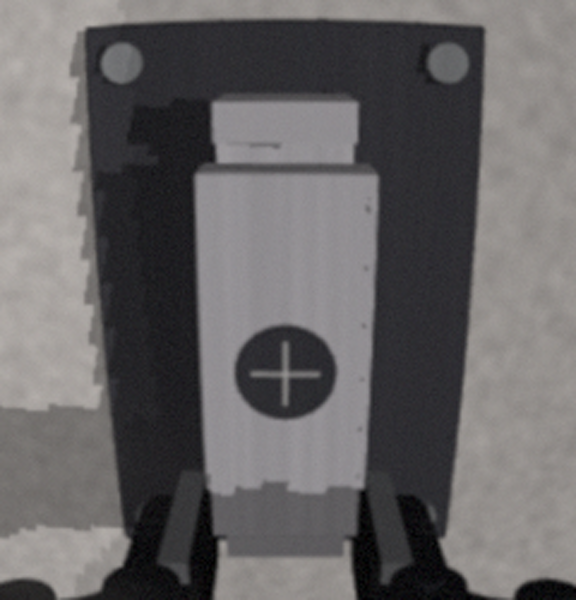

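Run:
```python
from h import *
P=np.load("pose8.npy"); pose=(P[:3],P[3:]); inv=Ro.from_euler("z",CY,degrees=True).inv()
def c(u,v,z): return inv.apply(onz("wrist",(u/2.4+170,v/2.4+60),z,pose)-CO).round(2)
for n,a in dict(cheekin=(285,143,32),cheekoutL=(212,101,32),cheekoutR=(358,101,32),blkbot=(285,163,25),blktopL=(195,174,37),blktopR=(378,174,37),win=(285.5,373,37),farL=(211,536,37),farR=(359,536,37),cheekfarL=(228,556,32),cheekfarR=(344,556,32),footL=(86,30,6),footR=(484,29,6)).items(): print(n,c(*a))
```

```text
cheekin [-39.34   0.58  32.  ]
cheekoutL [-46.54 -11.44  32.  ]
cheekoutR [-46.52  12.62  32.  ]
blkbot [-34.95   0.59  25.  ]
blktopL [-34.99 -13.98  37.  ]
blktopR [-34.97  15.62  37.  ]
win [ 0.05  0.63 37.  ]
farL [ 34.95 -13.99  37.  ]
farR [34.99 15.04 37.  ]
cheekfarL [ 43.61 -11.28  32.  ]
cheekfarR [43.65 12.75 32.  ]
footL [-60.48 -38.85   6.  ]
footR [-60.61  40.15   6.  ]
```

In the carrier frame, y and yaw fit: about 0.1 mm and 0.3° off. The block is still about 1.4 mm too far along +x, with the cheeks' middle at −1.4 and the block at 0.0. I'll lift it slightly, shift 1.4 mm and set it down.

Emit:
servo_tool([
  [20, 0, 0, -1.5, 0, 0, 0],
  [20, 0.7, 0, -0.5, 0, 0, 0],
  [20, 0.8, 0, 0, 0, 0, 0],
  [20, 0, 0, 0, 0, 0, 0],
  [20, 0, 0, 0, 0, 0, 0],
])

```text
time: 18.0
tool_pos: [589.5, 197.7, 27.0]
tcp_rot: [-180.0, 4.4, -166.4]
ft_force: [0.4, 0.0, -0.0]
finger_gap: 27.7
```

Run:
```python
from h import *
where(); plan([(ca(35,0.2,25.8),Rw(CY,4),2)],20)
```

```text
t 18.0 stand [ -2.6 387.1  27. ] car [34.5  0.2 27. ] z [ 0.069  0.032 -0.997] y [-0.42   0.908 -0.   ] F [ 0.4  0.  -0. ] gap 27.7
[[20,-0.2,-0.0,0.6,-0.0,0.003,-0.001],[20,-0.2,-0.0,0.6,-0.0,0.003,-0.001]]
```

Emit:
servo_tool([
  [20, -0.2, 0, 0.8, 0, 0, 0],
  [20, -0.2, 0, 0.8, 0, 0, 0],
  [20, 0, 0, 0.6, 0, 0, 0],
  [20, 0, 0, 0, 0, 0, 0],
])

```text
time: 18.4
tool_pos: [589.7, 197.8, 26.1]
tcp_rot: [-180.0, 4.3, -166.4]
ft_force: [0.5, -0.2, 0.5]
finger_gap: 28.0
```

Emit:
servo_tool([
  [20, 0, 0, 0.6, 0, 0, 0],
  [20, 0, 0, 0, 0, 0, 0],
])

```text
time: 18.6
tool_pos: [589.8, 197.8, 26.0]
tcp_rot: [-180.0, 4.3, -166.4]
ft_force: [-1.2, 0.5, 1.1]
finger_gap: 27.9
```

Run:
```python
from h import *
where()
```

```text
t 18.6 stand [ -2.2 387.2  26. ] car [34.9  0.2 26. ] z [ 0.068  0.031 -0.997] y [-0.42   0.908 -0.   ] F [-1.2  0.5  1.1] gap 27.9
```

Seated again. Releasing, and then up.

Emit:
servo_tool([
  [31, 0, 0, 0, 0, 0, 0],
  [34, 0, 0, 0, 0, 0, 0],
  [38, 0, 0, 0, 0, 0, 0],
  [44, 0, 0, 0, 0, 0, 0],
  [50, 0, 0, 0, 0, 0, 0],
  [50, 0, 0, 0, 0, 0, 0],
  [50, 0, 0, -5, 0, 0, 0],
  [50, 0, 0, -10, 0, 0, 0],
  [50, 0, 0, -15, 0, 0, 0],
  [50, 0, 0, -15, 0, 0, 0],
])

```text
time: 19.6
tool_pos: [584.4, 196.4, 70.5]
tcp_rot: [-180.0, 4.0, -166.4]
ft_force: [-0.1, -0.0, 0.9]
finger_gap: 49.9
```

Emit:
servo_tool([
  [50, 3, 0, -15, 0, 0, 0],
  [50, 3, 0, -15, 0, 0, 0],
  [50, 0, 0, -5, 0, 0, 0],
  [50, 0, 0, 0, 0, 0, 0],
  [50, 0, 0, 0, 0, 0, 0],
])

```text
time: 20.1
tool_pos: [578.4, 195.1, 115.0]
tcp_rot: [-180.0, 4.6, -166.4]
ft_force: [0.5, 0.1, -0.3]
finger_gap: 50.0
```

Run:
```python
from h import *
where(); s=sense(); im=snapshot("wrist"); cv2.imwrite("pics/w9.png",im); np.save("pose9.npy",np.r_[s["tool_pos"],s["tcp_rot"]])
cv2.imwrite("pics/t9.png",snapshot("top"))
v=cv2.resize(im[70:290,170:410],None,fx=2.6,fy=2.6,interpolation=cv2.INTER_CUBIC); cv2.imwrite("pics/w9v.png",v)
```

```text
t 20.1 stand [-12.9 382.4 115. ] car [ 23.1   0.3 115. ] z [ 0.072  0.033 -0.997] y [-0.42   0.908 -0.   ] F [ 0.5  0.1 -0.3] gap 50.0
```

View pics/w9v.png

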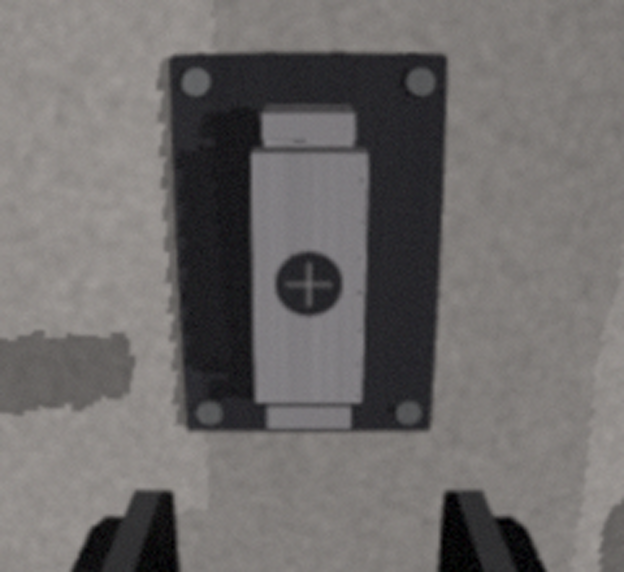

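Run:
```python
from h import *
P=np.load("pose9.npy"); pose=(P[:3],P[3:]); inv=Ro.from_euler("z",CY,degrees=True).inv()
def c(u,v,z): return inv.apply(onz("wrist",(u/2.6+170,v/2.6+70),z,pose)-CO).round(2)
for n,a in dict(cheeknearL=(262,112,32),cheeknearR=(356,112,32),cheekin=(309,147,32),cheekfarL=(267,428,32),cheekfarR=(352,428,32),bNL=(250,153,37),bNR=(369,153,37),bFL=(256,402,37),bFR=(363,402,37),win=(309,284,37),s1=(196,82,6),s2=(420,82,6),s3=(209,413,6),s4=(408,413,6)).items(): print(n,c(*a))
a,b=cv2.imread("pics/t6.png"),cv2.imread("pics/t9.png")
for n,r in dict(dish=(205,235,268,300),flask=(185,222,125,185),bottle=(85,120,268,300),pip=(160,250,405,435),beaker=(108,150,108,150)).items():
    o=cv2.imread("pics/top0.png"); print(n,np.abs(o[r[0]:r[1],r[2]:r[3]].astype(int)-b[r[0]:r[1],r[2]:r[3]]).mean().round(1))
```

```text
cheeknearL [-46.51 -11.19  32.  ]
cheeknearR [-46.49  12.95  32.  ]
cheekin [-37.24   0.87  32.  ]
cheekfarL [ 43.81 -11.39  32.  ]
cheekfarR [43.85 13.33 32.  ]
bNL [-36.49 -14.1   37.  ]
bNR [-36.47  16.08  37.  ]
bFL [ 33.08 -14.03  37.  ]
bFR [33.11 15.96 37.  ]
win [-1.42  0.84 37.  ]
s1 [-53.1  -31.46   6.  ]
s2 [-53.04  32.75   6.  ]
s3 [ 51.72 -31.53   6.  ]
s4 [51.8  32.94  6.  ]
dish 27.8
flask 29.8
bottle 15.0
pip 23.0
beaker 26.9
```

The block is centred between the cheeks within about 0.3 mm and square, with the window up. One last glance at the bench.

Run:
```python
from h import *
o,b=[cv2.cvtColor(cv2.imread(f"pics/{n}.png"),cv2.COLOR_BGR2GRAY) for n in("top0","t9")]
for n,(y0,y1,x0,x1) in dict(dish=(203,237,266,302),flask=(188,220,128,184),bottle=(85,118,268,300),pip=(160,248,405,435),beaker=(110,148,112,150)).items():
    m=cv2.matchTemplate(cv2.Canny(b[y0-8:y1+8,x0-8:x1+8],60,150),cv2.Canny(o[y0:y1,x0:x1],60,150),cv2.TM_CCOEFF_NORMED)
    _,v,_,l=cv2.minMaxLoc(m); print(n,round(v,2),(l[0]-8,l[1]-8))
hand_in()
```

```text
dish 0.86 (0, 0)
flask 0.19 (0, 0)
bottle 0.85 (0, 0)
pip 0.48 (0, 0)
beaker 0.44 (0, 0)
the job is handed in; nothing more can be done
```

The block is lying flat on the carrier bed, window side up, between the two cheeks. The job was handed in at about 20 s on the robot's clock.

**What I did:**
- I pressed the block's near end down, and it tipped and stayed leaning at about 34°.
- I gripped the raised end, lifted it straight up and then back, and set it on the bed.
- It first sat about 1.4 mm too far along the bed, so I lifted it slightly, shifted it and set it down again before letting go.

**Last checks:**
- **Position:** seen from the wrist camera after release, the block is within about 0.4 mm of the cheeks' middle along the bed. Across the bed it is within about 0.1 mm, and no yaw error could be seen.
- **Carrier screws:** measured against these instead, the block's centre is about 1 mm off along the bed. That disagrees with the cheeks. I trusted the cheeks because their tops are nearer the block's height.
- **Forces:** the readings I saw never passed about 11 N, which came briefly at the end of the press.
- **Bystanders:** edge matching in the top view found no shift for any of the five. The match was strong for the dish and bottle, but weak for the flask (0.19), beaker (0.44) and pipette (0.48). The arm's shadow has moved since the first picture and may be the reason. A plain brightness comparison differed for all five and settled nothing.
- **Not done:** I could not take a last look at the whole bench because the picture limit was used up.

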